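# Gauge a blind bore and bring the reading back

## Robot

A 6-joint arm with a two-finger parallel gripper is mounted at the origin on the work surface; the furniture and walls round the work are solid. World frame = base frame: x ahead of the robot, y to its left, z up, the work surface at z = 0. Lengths are in mm, angles in rad, forces in N, time in s.
With the tool pointing down it reaches from about 325 to 875 mm from the base axis. Payload 4.4 kg.
Tool frame: the origin (TCP) lies midway between the tips of the shut fingers; the grasp point (between the pads) lies 19 mm behind it; z points along the fingers, y is the line along which they close (so a half turn about z gives the same grasp; the last joint's range is limited). The gripper opens to 85 mm and grips with 20 to 120 N. Pads are 22 mm wide; open, the fingers measure 114 mm over their backs; the gripper's body (76 mm by 85 mm) begins 54 mm behind the grasp point. The pads swing forward as they close: fully open they stand 13 mm farther back than shut.
Start: joints at [-1.359, 0.207, 1.542, -0, 1.393, -0.15], TCP at [204.052, -537.578, 231.282] pointing down, gripper open.
Joint ranges: [-2.73, 2.73], [-0.86, 2.22], [0.23, 2.46], [-1.11, 4.25], [0.08, 2.63], [-2.82, 2.82]. Speed limits (rad/s): [2.79, 2.79, 3.14, 3.14, 3.14, 3.14].

## Interface

Orientations are given as a unit quaternion [x, y, z, w].
In Python, from cell import r gives the robot as it stands. The module is installed in compiled form; this text tells all that it offers.
- The arm moves only by the tool carry_out, never from a script. Its argument "commands" is a list of rows, each an object with "delta_pos": the shift along the tool's x, y, z in mm, a list of three; "roll": the turn about the tool's z in degrees; "jaw": the finger opening in mm, from 0 to 85.4. In form: [{"delta_pos": [tx, ty, tz], "roll": roll, "jaw": jaw}, ...]. A call has 1 to 10 rows; each row is the pose to reach, as a shift and turn from the pose commanded when the call began, along the tool's axes at that moment; what a row does not reach only later rows make up. A row lasts 1/8 s, in which the tool goes at most 62.5 mm and 10.7 degrees, less where a joint would pass 70% of its speed; a pose out of reach is approached as far as the arm can. A call with a gripper value outside its range is refused whole. The fingers move at their own pace and stop on an object; "grip_force" is the grip in N (left out, the last holds). Time passes only in rows, so rows that repeat a pose let the fingers close. It gives the time, the measured TCP pose, the force, the opening and the grip force at its end, in the units of the state.
- r.sense(): the state, without advancing time (a new reading comes with each control period).
- r.camera(name): name is "scene" or "top" or "wrist"; returns (picture, depth): 420x560x3 uint8, red, green, blue; 420x560 float32, mm along the optical axis (not along the pixel's ray), 0 where there is no reading.
- r.calibration(name): a dict with "fx", "fy", "cx", "cy" (pixels), "R" (3x3) and "t" (3): a world point X has camera coordinates R X + t. Camera axes: x right, y down, z forward; pixel columns grow to the right and rows downward; lengths in mm; the calibration is good to about 2 mm. A picture is of the moment at which its call begins: read the wrist's pose just before it. calibration takes no time and is no camera call; for the wrist camera it gives the pose at the moment of the call.
- r.finish_job(): hands the job in; it is judged then, once.
Trained networks look in the newest picture that a camera, given by its name, has taken for a name from the list of things; names that differ only in an ending like _2 or _b are one class to them, and where a whole thing is asked for, a point or a joint stands for the part that bears it (a point fixed in the world has none). Each returns a list of dicts, best first, with "conf" (0 to 1); they miss things now and then, are a little off and sometimes report something else, mostly with a low value. They report only what shows in the picture. A call takes as long as a camera call.
- r.boxes_of(query, camera): "centre" ([x, y, z] in mm, in world coordinates, good to about 4 mm: the middle of the surface that is visible of it).
- r.cut_out(query, camera): "region" (420x560 bool, what is visible of it).
The state is a dict: "time": time; "qpos": joint angles; "qd": joint speeds; "tau": joint torques, N m; "ee_pos": TCP position; "orientation": TCP orientation; "wrist_force": force on the tool from outside, world axes, zero at the start; "torque": the same for the moment, N m; "finger_gap": finger opening in mm; "grip_force": force on a finger pad.
Only numpy, scipy, OpenCV 4.12 (cv2) and the standard library are available. Lean on these libraries where they do the work, as an engineer would, in place of code of your own. Each camera call takes 0.05 s, during which the arm holds its last target. There are 200 camera calls.

## Task

Take the depth gauge from its stand by the rod's dark head, set its round foot flat on the drilled block over the large hole and press the rod down gently until it bottoms in the hole. Then hang the gauge back upright in the stand's hole with the rod still set to that depth, let go, and leave the other things where they lie.

Things in the scene. Friction and masses are not known exactly. Their poses are not given: they have to be found in the camera images.
- gauge: Foot of the depth gauge, loose: a bare metal disc 44 mm across and 8 mm thick that tapers to a bush 22 mm across, 30 mm tall in all, about 120 g, with a thin steel rod through its axis. Origin: centre of the foot's flat underside; z points up along the rod. It starts in the stand: its underside lies on the stand's top and the rod hangs into the stand's hole.
- rod (a joint): How far the rod's tip stands out below the foot's underside, in m: 0 flush, at most 0.052. The rod (8 mm thick, 124 mm long with its head, 50 g) is held in the foot by friction alone: about 5 N along the rod slides it, and it stays where it is left. Held by its head with the foot resting on something, the rod is pushed down through the foot; lifted, it takes the foot along unslid. It starts 6 to 14 mm out.
- rod_head (a point): Middle of the rod's dark ribbed cylindrical head, the place to grasp: 16 mm across, 32 mm tall, rough so that it does not slip easily in a grip, 108 mm above the rod's tip. With the rod x m out, it is 0.108 - x above the foot's underside; even at 46 mm out, 16 mm of thin rod stay free between head and bush.
- rod_tip (a point): Centre of the rod's flat lower end (8 mm across); z points up along the rod.
- block: The drilled wooden block, fixed to the table: 100 x 76 x 60 mm tall. Origin: centre of its underside; z up, x along its long side. In its top are one large blind hole and, near the -x end, two 5 mm screw holes that play no part. Pressing the gauge on the block with more than 35 N spoils the job.
- bore_mouth (a point): Centre of the large hole's mouth at the block's top face (60 mm above the table), 12 mm along +x from the block's middle. The hole is 11 mm across, vertical, with a small chamfer; it has a hard flat bottom, on which the force climbs steeply within a fraction of a mm (bottom slowly). Its depth is not known beforehand: somewhere from 27 to 46 mm.
- stand: The gauge's stand, fixed to the table: a plywood column 52 x 52 mm, 60 mm tall, with two low side strips (80 x 76 mm over all, 10 mm high). Origin: centre of its underside; z up.
- stand_hole (a point): Centre of the stand's 17 mm through hole at its top face, 60 mm above the table. The rod hangs freely here, down to 52 mm.
- pulley: A small turned wooden pulley, 42 mm across, 22 mm thick, lying on the table between block and stand; a bystander. Origin at its underside.
- marker_black: A marker pen 120 mm long, 16 mm thick, lying behind the pulley, pointing away from the robot; a bystander.
- pliers: A pair of pliers, 148 mm long, lying to the front right; a bystander.
- tape_roll: A roll of black tape, 92 mm across, 50 mm tall, to the left; a bystander.

How it is judged:
By the outcome, as a careful person would: the job done as asked, in the order asked, and still so for the second after the job is handed in, with the robot touching nothing.
It also fails if it takes over 56 s, if anything falls off the work surface, if the arm or the gripper's body presses on something with over 40 N, if the wrist force passes 120 N, or if a joint passes its speed limit or range.

## Working session

There is one attempt and no reset: what is moved stays moved. The work goes in short steps, Python scripts to look and compute and a tool call to move; the robot and the scene stay as the last step left them, time stands still between calls to the robot, and variables do not carry over. Pictures are saved under pics/ and viewed, at most 10 in all, crops included, and the job is handed in when it is done.

Besides the shell and the picture viewer there is one more tool, called in YAML: its name, and indented under it one key for each argument. carry_out: Moves the arm, as the interface text tells. Its arguments: {"type":"object","properties":{"commands":{"type":"array","items":{"type":"object","properties":{"delta_pos":{"type":"array","items":{"type":"number"}},"roll":{"type":"number"},"jaw":{"type":"number"}}}},"grip_force":{"type":"number"}},"required":["commands"]}

```bash
mkdir -p pics; cat > h.py <<'E'
import numpy as np, cv2
from cell import r
def save(n,im): cv2.imwrite('pics/'+n,im[:,:,::-1])
def world(c,u,v,d):
    R=np.array(c['R']);t=np.array(c['t'])
    return R.T@(np.array([(u-c['cx'])/c['fx']*d,(v-c['cy'])/c['fy']*d,d])-t)
def at_z(c,u,v,z):
    R=np.array(c['R']);t=np.array(c['t']);o=-R.T@t
    k=R.T@np.array([(u-c['cx'])/c['fx'],(v-c['cy'])/c['fy'],1.]); return o+k*(z-o[2])/k[2]
E
python3 - <<'E'
from h import *
s=r.sense();print(s)
for n in('top','scene'):
    im,d=r.camera(n);np.savez(n+'.npz',im=im,d=d);
    if n=='top':save('top.png',im)
    else: save('scene.png',im)
    for q in('gauge','rod_head','block','stand'):
        print(n,q,[(np.round(b['centre']),round(b['conf'],2)) for b in r.boxes_of(q,n)[:2]])
c=r.calibration('top');print(c)
E
```

```text
{'time': 0.0, 'qpos': array([-1.35852560e+00,  2.07413340e-01,  1.54298014e+00, -8.24128354e-06,
        1.39350428e+00, -1.50499493e-01]), 'qd': array([ 1.32132153e-03,  1.53730484e-05,  1.32271153e-03,  8.97676768e-04,
       -5.81964012e-04,  7.64782913e-04]), 'tau': array([ 9.00752930e-04, -3.83030820e+01, -2.91595298e+01, -3.19144783e-04,
        1.04305887e-02, -6.44414740e-06]), 'ee_pos': array([ 203.87102011, -536.82171972,  230.11713097]), 'orientation': array([ 9.83593989e-01,  1.80392731e-01, -3.96450073e-05, -1.15188074e-03]), 'wrist_force': array([-0.02061952, -0.39333818,  0.06658061]), 'torque': array([0.0078089 , 0.01973149, 0.02475801]), 'grip_force': 0.0, 'finger_gap': 85.55699043397162}
top gauge []
top rod_head []
top block [(array([ 438., -131.,   59.]), 0.92)]
top stand [(array([452., 240.,  17.]), 0.94)]
scene gauge [(array([469., 249.,  85.]), 0.83)]
scene rod_head [(array([476., 252., 156.]), 0.53)]
scene block [(array([ 438., -105.,   60.]), 0.95)]
scene stand [(array([454., 264.,  30.]), 0.56)]
{'fx': 510.5117581075652, 'fy': 510.5117581075652, 'cx': 283.4633764471964, 'cy': 214.00996417352755, 'R': array([[-0.02518194, -0.99949058, -0.01960764],
       [-0.99095953,  0.02754287, -0.1313035 ],
       [ 0.13177666,  0.0161239 , -0.99114829]]), 't': array([ 104.92668173,  465.64300327, 1431.50536555])}
```

View pics/top.png

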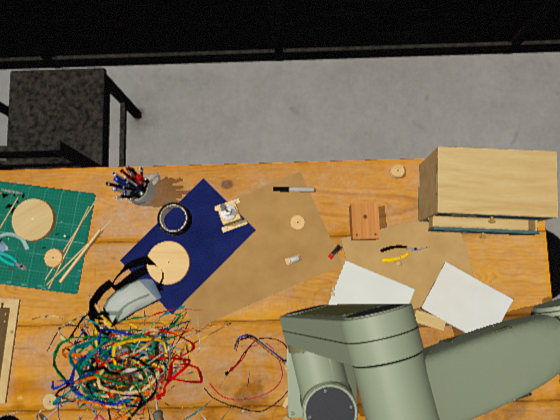

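View pics/scene.png

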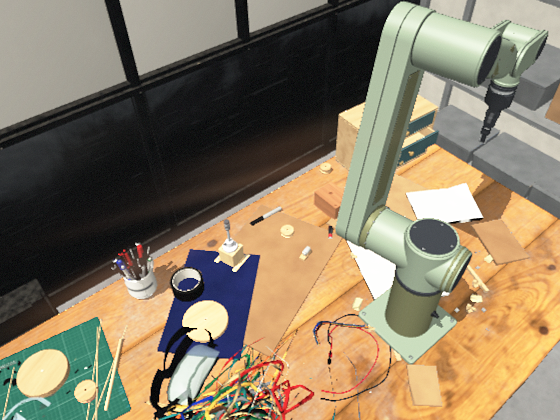

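The top view shows the block at about (365,221), the stand with the gauge at about (231,213), the pulley at (297,222) and the tape at (174,217). The scene view shows the gauge upright in the stand at (230,245), and the arm is clear of everything. I'll move over the block first and look with the wrist camera.

carry_out:
  commands:
    - {"delta_pos": [30,-30,-99],"roll": 0,"jaw": 85}
    - {"delta_pos": [332,-322,-99],"roll": 0,"jaw": 85}
    - {"delta_pos": [332,-322,-99],"roll": 0,"jaw": 85}
    - {"delta_pos": [332,-322,-99],"roll": 0,"jaw": 85}
    - {"delta_pos": [332,-322,-99],"roll": 0,"jaw": 85}
    - {"delta_pos": [332,-322,-99],"roll": 0,"jaw": 85}
    - {"delta_pos": [332,-322,-99],"roll": 0,"jaw": 85}
    - {"delta_pos": [332,-322,-99],"roll": 0,"jaw": 85}
    - {"delta_pos": [332,-322,-99],"roll": 0,"jaw": 85}
    - {"delta_pos": [332,-322,-99],"roll": 0,"jaw": 85}

```text
time: 1.75
ee_pos: [400.1, -118.7, 330.3]
orientation: [0.983, 0.181, -0.0, 0.0]
wrist_force: [0.1, -0.3, -0.2]
finger_gap: 85.0
grip_force: 0.0
```

```bash
python3 - <<'E'
from h import *
s=r.sense();print(s['time'],s['ee_pos'],s['orientation'],s['qpos'])
c=r.calibration('wrist');im,d=r.camera('wrist');np.savez('w1.npz',im=im,d=d,**c);save('w1.png',im)
print(c['R'],c['fx'],-np.array(c['R']).T@c['t'])
for q in('block','bore_mouth','stand','gauge'):
    print(q,[(np.round(b['centre'],1),round(b['conf'],2)) for b in r.boxes_of(q,'wrist')[:2]])
E
```

```text
1.75 [ 400.10079482 -118.72141066  330.33542254] [ 9.83480799e-01  1.81012031e-01 -1.30481275e-04  3.81542002e-04] [-4.95908475e-01 -2.06914793e-01  1.75286529e+00 -7.58246870e-04
  1.59536682e+00  7.10838322e-01]
[[ 3.57151570e-01 -9.34045974e-01  9.35563630e-04]
 [-8.85239401e-01 -3.38169497e-01  3.19362795e-01]
 [-2.97983154e-01 -1.14889121e-01 -9.47632065e-01]] 378.37765492941406 [477.27533609 -89.65793583 472.97173975]
block [(array([ 437.2, -137.8,   57.8]), 0.75)]
bore_mouth [(array([ 441. , -137.9,   65.1]), 0.68)]
stand [(array([450.6, 212.8,  11.5]), 0.69)]
gauge []
```

View pics/w1.png

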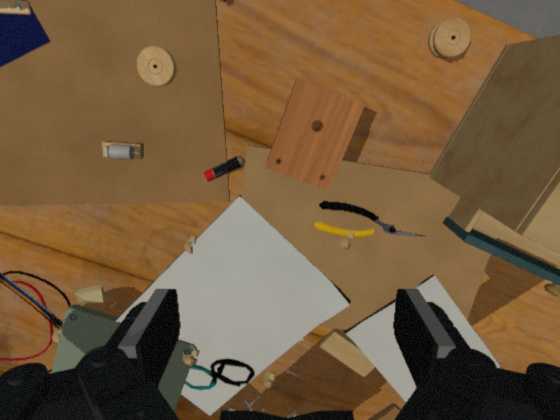

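The wrist picture shows the block with its large hole at (317,126) and the two screw holes at (278,162) and (322,177). I'll work out the bore position at z = 60, then plan the stand view.

```bash
python3 - <<'E'
from h import *
c=dict(np.load('w1.npz'));im=c['im'];g=im[110:142,300:334].astype(int).sum(2)
m=(g<g.min()*.5+np.median(g)*.5).astype(np.uint8)
n,l,st,ce=cv2.connectedComponentsWithStats(m);i=1+np.argmax(st[1:,4]);print(st[i],ce[i]+[300,110])
u,v=ce[i]+[300,110];print(at_z(c,u,v,60),c['d'][100,330],world(c,330,100,c['d'][100,330]))
print(at_z(c,278,162,60),at_z(c,322,177,60))
E
```

```text
[12 11 11 10 88] [316.80681818 125.63636364]
[ 453.13714278 -134.04548097   60.        ] 395.0872 [ 482.26504992 -136.92014234   60.21225151]
[ 401.75399856 -109.07702978   60.        ] [ 403.4834536  -160.76296913   60.        ]
```

carry_out:
  commands:
    - {"delta_pos": [110,-250,0],"roll": 0,"jaw": 50}
    - {"delta_pos": [110,-250,0],"roll": 0,"jaw": 50}
    - {"delta_pos": [110,-250,0],"roll": 0,"jaw": 50}
    - {"delta_pos": [110,-250,0],"roll": 0,"jaw": 50}
    - {"delta_pos": [110,-250,0],"roll": 0,"jaw": 50}
    - {"delta_pos": [110,-250,0],"roll": 0,"jaw": 50}
    - {"delta_pos": [110,-250,0],"roll": 0,"jaw": 50}

```text
time: 2.88
ee_pos: [414.5, 152.8, 330.1]
orientation: [0.984, 0.18, -0.0, 0.0]
wrist_force: [0.5, -0.7, -0.4]
finger_gap: 50.0
grip_force: 0.0
```

```bash
python3 - <<'E'
from h import *
s=r.sense();print(s['time'],s['ee_pos'],s['orientation'],s['qpos'])
c=r.calibration('wrist');im,d=r.camera('wrist');np.savez('w2.npz',im=im,d=d,**c);save('w2.png',im)
for q in('rod_head','gauge','stand','stand_hole'):
    print(q,[(np.round(b['centre'],1),round(b['conf'],2)) for b in r.boxes_of(q,'wrist')[:2]])
E
```

```text
2.875 [414.48405266 152.80686843 330.10614211] [ 9.83754249e-01  1.79519970e-01 -2.53951222e-04  3.05265804e-04] [ 1.57270208e-01 -1.48910045e-01  1.70463241e+00 -6.22238936e-04
  1.58636387e+00  1.36706003e+00]
rod_head [(array([473.9, 251.9, 170.9]), 0.82)]
gauge [(array([478.4, 246. ,  72.4]), 0.97)]
stand [(array([482.9, 235.4,  14. ]), 0.72), (array([ 361.3, -221.6,    4.2]), 0.21)]
stand_hole [(array([479.2, 238.2,   9.9]), 0.72)]
```

View pics/w2.png

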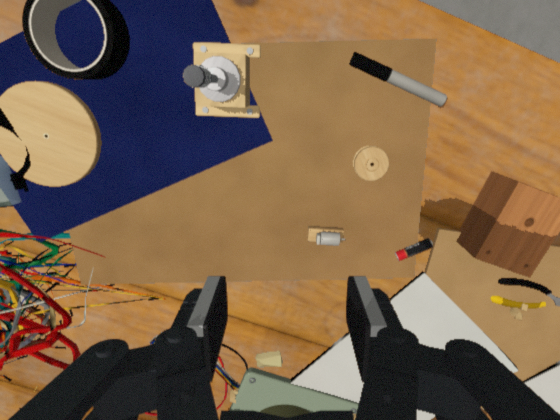

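The rod head shows at about (197,76), the foot at (221,80), the marker at (398,80) and the pulley at (371,163). Next I take the head position from the depth points.

```bash
python3 - <<'E'
from h import *
c=dict(np.load('w2.npz'));d=c['d']
def pts(m):
    vs,us=np.nonzero(m&(d>0)); return np.array([world(c,u,v,d[v,u]) for u,v in zip(us,vs)]),us,vs
win=np.zeros_like(d,bool);win[40:120,175:265]=True
P,us,vs=pts(win)
for lo,hi in((150,200),(166,200),(65,72),(57,63)):
    k=(P[:,2]>lo)&(P[:,2]<hi);Q=P[k]
    print(lo,k.sum(),np.median(Q,0),Q.min(0),Q.max(0),us[k].min(),us[k].max(),vs[k].min(),vs[k].max())
zt=np.percentile(P[:,2],99.5);k=P[:,2]>zt-5
print(zt,'top centre',P[k].mean(0),k.sum())
k=(P[:,2]>zt-28);print(cv2.minEnclosingCircle(P[k][:,:2].astype(np.float32)))
k=(P[:,2]>66)&(P[:,2]<70);print(cv2.minEnclosingCircle(P[k][:,:2].astype(np.float32)))
print('bore',at_z(c,529.5,222,60))
E
```

```text
150 518 [475.54119023 246.62723314 174.67148674] [466.83491716 240.44390956 150.02568969] [483.15004663 256.29431798 177.17821067] 183 210 65 87
166 440 [475.28589024 247.62663422 174.92393016] [466.83491716 240.53687176 166.27070276] [483.12886792 256.29431798 177.17821067] 183 206 65 87
65 893 [479.27113806 242.51754657  69.40395938] [453.51762214 227.17714467  65.19552025] [496.46200416 268.6050236   71.94544615] 199 239 56 101
57 1120 [478.20739761 238.86822513  60.1363968 ] [442.23940971 215.21234136  57.15246507] [507.03727496 279.90524257  62.57850487] 194 245 52 107
176.12561931910628 top centre [475.15635626 248.36805643 175.00883387] 387
((475.0273742675781, 248.4367218017578), 8.194001197814941)
((474.9229736328125, 248.73008728027344), 21.97963523864746)
bore [ 453.66145962 -134.44089389   60.        ]
```

The axis comes out at (475.0, 248.5), with radii of 8.2 and 22.0, which match the given sizes. The head top is at z≈175, so the rod is about 9 mm out. Now I approach the head.

carry_out:
  commands:
    - {"delta_pos": [45,-34,0],"roll": 0,"jaw": 50}
    - {"delta_pos": [90.4,-68.2,60],"roll": 0,"jaw": 50}
    - {"delta_pos": [90.4,-68.2,110],"roll": 0,"jaw": 50}
    - {"delta_pos": [90.4,-68.2,120],"roll": 0,"jaw": 50}
    - {"delta_pos": [90.4,-68.2,150],"roll": 0,"jaw": 50}
    - {"delta_pos": [90.4,-68.2,175],"roll": 0,"jaw": 50}
    - {"delta_pos": [90.4,-68.2,188],"roll": 0,"jaw": 50}
    - {"delta_pos": [90.4,-68.2,188],"roll": 0,"jaw": 50}
    - {"delta_pos": [90.4,-68.2,188],"roll": 0,"jaw": 50}

```text
time: 4.25
ee_pos: [475.8, 250.0, 144.0]
orientation: [0.984, 0.18, 0.002, -0.0]
wrist_force: [-0.6, -0.5, -0.2]
finger_gap: 49.8
grip_force: 0.0
```

carry_out:
  commands:
    - {"delta_pos": [0,0,0],"roll": 0,"jaw": 30}
    - {"delta_pos": [0,0,0],"roll": 0,"jaw": 18}
    - {"delta_pos": [0,0,0],"roll": 0,"jaw": 8}
    - {"delta_pos": [0,0,0],"roll": 0,"jaw": 8}
    - {"delta_pos": [0,0,0],"roll": 0,"jaw": 8}
    - {"delta_pos": [0,0,0],"roll": 0,"jaw": 8}
  grip_force: 50

```text
time: 5.0
ee_pos: [475.2, 249.9, 142.8]
orientation: [0.984, 0.18, 0.001, 0.0]
wrist_force: [-0.6, -0.7, 2.8]
finger_gap: 14.3
grip_force: 48.8
```

carry_out:
  commands:
    - {"delta_pos": [0,0,-5],"roll": 0,"jaw": 8}
    - {"delta_pos": [0,0,-15],"roll": 0,"jaw": 8}
    - {"delta_pos": [0,0,-35],"roll": 0,"jaw": 8}
    - {"delta_pos": [0,0,-55],"roll": 0,"jaw": 8}
    - {"delta_pos": [0,0,-60],"roll": 0,"jaw": 8}
    - {"delta_pos": [0,0,-60],"roll": 0,"jaw": 8}
    - {"delta_pos": [0,0,-60],"roll": 0,"jaw": 8}

```text
time: 5.88
ee_pos: [473.8, 249.7, 201.1]
orientation: [0.984, 0.18, -0.001, 0.0]
wrist_force: [-0.0, 1.1, -1.6]
finger_gap: 14.3
grip_force: 48.7
```

```bash
python3 - <<'E'
from h import *
s=r.sense();print(s['time'],s['ee_pos'],s['orientation'],s['wrist_force'])
c=r.calibration('wrist');im,d=r.camera('wrist');np.savez('w3.npz',im=im,d=d,**c)
out=im
save('w3.png',out)
E
```

```text
5.875 [473.77561783 249.6726005  201.11783529] [ 9.83590628e-01  1.80411223e-01 -1.11946718e-03  1.20465570e-04] [-0.04129337  1.10197518 -1.58205684]
```

View pics/w3.png

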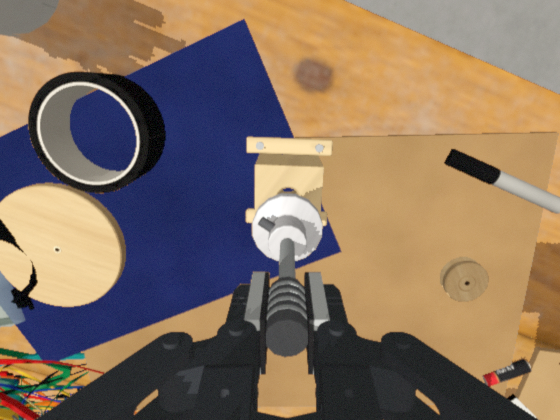

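The gauge is held, with the foot at (288,227), the head between the pads at (288,300) and the stand hole just showing at (287,190). I measure the held foot against the TCP to get the offset and tilt.

```bash
cat >> h.py <<'E'
def foot(c,zl=118,zh=140,win=(170,275,240,335)):
    d=c['d'];v0,v1,u0,u1=win;P=[]
    for v in range(v0,v1):
        for u in range(u0,u1):
            if d[v,u]>0:
                p=world(c,u,v,d[v,u])
                if p[2]>zl and p[2]<zh:P.append(p)
    P=np.array(P); return P
E
python3 - <<'E'
from h import *
c=dict(np.load('w3.npz'));P=foot(c,95,170)
h,e=np.histogram(P[:,2],np.arange(95,171,3));print(list(zip(e.astype(int),h)))
zf=119+8
for lo,hi in((zf-6,zf+2),(zf-3,zf+3)):
    k=(P[:,2]>lo)&(P[:,2]<hi);print(P[k].shape,cv2.minEnclosingCircle(P[k][:,:2].astype(np.float32)),np.median(P[k][:,2]))
for lo in(121,125,129,133,137,141,145,149,155,160):
    k=(P[:,2]>=lo)&(P[:,2]<lo+4)
    if k.sum()>4:print(lo,k.sum(),P[k].mean(0).round(1),cv2.minEnclosingCircle(P[k][:,:2].astype(np.float32)))
E
```

```text
[(np.int64(95), np.int64(0)), (np.int64(98), np.int64(0)), (np.int64(101), np.int64(0)), (np.int64(104), np.int64(0)), (np.int64(107), np.int64(0)), (np.int64(110), np.int64(0)), (np.int64(113), np.int64(0)), (np.int64(116), np.int64(1)), (np.int64(119), np.int64(57)), (np.int64(122), np.int64(97)), (np.int64(125), np.int64(1370)), (np.int64(128), np.int64(706)), (np.int64(131), np.int64(55)), (np.int64(134), np.int64(46)), (np.int64(137), np.int64(66)), (np.int64(140), np.int64(195)), (np.int64(143), np.int64(74)), (np.int64(146), np.int64(691)), (np.int64(149), np.int64(140)), (np.int64(152), np.int64(27)), (np.int64(155), np.int64(34)), (np.int64(158), np.int64(31)), (np.int64(161), np.int64(37)), (np.int64(164), np.int64(33)), (np.int64(167), np.int64(38))]
(1964, 3) ((473.732421875, 248.76600646972656), 22.000734329223633) 127.29273415117676
(2057, 3) ((473.732421875, 248.76600646972656), 22.000734329223633) 127.47636222495238
121 120 [489.1 255.7 123.1] ((475.4317626953125, 249.3111114501953), 21.679012298583984)
125 1844 [478.9 249.8 127.3] ((473.7449951171875, 248.97471618652344), 21.964296340942383)
129 269 [481.2 249.9 129.9] ((474.8597106933594, 247.7910919189453), 17.856115341186523)
133 64 [482.5 250.8 134.9] ((478.7618408203125, 253.19268798828125), 13.885359764099121)
137 125 [481.  255.5 139.5] ((478.0639343261719, 253.54608154296875), 14.028465270996094)
141 181 [479.5 258.4 142.4] ((478.10052490234375, 253.66650390625), 13.671954154968262)
145 720 [476.1 249.8 148. ] ((474.1435241699219, 248.94430541992188), 11.173904418945312)
149 147 [476.1 248.9 149.7] ((473.9119567871094, 248.85971069335938), 10.228927612304688)
155 45 [476.5 249.8 157. ] ((474.659912109375, 249.02151489257812), 3.791457176208496)
160 48 [476.7 249.7 162.2] ((474.7059631347656, 249.06211853027344), 3.6890408992767334)
```

The held foot is at (473.7, 248.8) with no tilt, so its offset from the TCP is (0,-0.9). The underside is about 82 mm below the TCP. Next I go beside the bore, offset along −tool x, so that both foot and bore show in one wrist picture.

carry_out:
  commands:
    - {"delta_pos": [-15,27,0],"roll": 0,"jaw": 8}
    - {"delta_pos": [-45,80,0],"roll": 0,"jaw": 8}
    - {"delta_pos": [-75,132,0],"roll": 0,"jaw": 8}
    - {"delta_pos": [-105,185,0],"roll": 0,"jaw": 8}
    - {"delta_pos": [-135,238,0],"roll": 0,"jaw": 8}
    - {"delta_pos": [-165,291,0],"roll": 0,"jaw": 8}
    - {"delta_pos": [-190,335,0],"roll": 0,"jaw": 8}
    - {"delta_pos": [-199.4,351,15],"roll": 0,"jaw": 8}
    - {"delta_pos": [-199.4,351,35],"roll": 0,"jaw": 8}
    - {"delta_pos": [-199.4,351,38],"roll": 0,"jaw": 8}

```text
time: 7.18
ee_pos: [411.0, -148.4, 162.3]
orientation: [0.984, 0.18, -0.002, -0.002]
wrist_force: [-1.0, -0.1, -1.4]
finger_gap: 14.9
grip_force: 49.1
```

carry_out:
  commands:
    - {"delta_pos": [0,0,0],"roll": 0,"jaw": 8}
    - {"delta_pos": [0,0,0],"roll": 0,"jaw": 8}

```text
time: 7.42
ee_pos: [413.4, -149.0, 165.1]
orientation: [0.984, 0.181, 0.001, 0.0]
wrist_force: [-0.3, 0.4, -1.6]
finger_gap: 14.5
grip_force: 49.1
```

```bash
python3 - <<'E'
from h import *
s=r.sense();print(s['time'],s['ee_pos'],s['orientation'],s['wrist_force'],s['torque'])
c=r.calibration('wrist');im,d=r.camera('wrist');np.savez('w4.npz',im=im,d=d,**c)
save('w4.png',im)
c=dict(np.load('w4.npz'))
P=foot(c,75,125)
k=P[:,2]<0
z=P[:,2];print(np.histogram(z,np.arange(75,126,5))[0])
k=(z>80)&(z<95);print(np.median(z[k]),cv2.minEnclosingCircle(P[k][:,:2].astype(np.float32)))
E
```

```text
7.425 [ 413.39127098 -148.98776335  165.05713361] [9.83514993e-01 1.80825043e-01 5.62306148e-04 4.95583254e-04] [-0.26899043  0.42500799 -1.56730686] [-0.01151377  0.00619177 -0.02410475]
[   0   38  264 1930   78  132  218  819   52   57]
91.4336106910088 ((413.74554443359375, -150.0784912109375), 22.01848602294922)
```

View pics/w4.png

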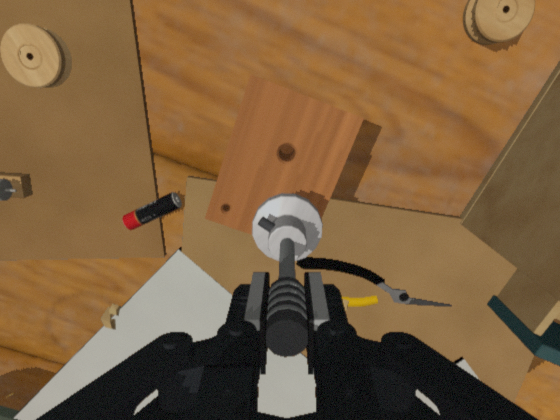

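The picture shows the bore at (286,152) and the foot at (288,228), both clear. I compute the remaining offset.

```bash
python3 - <<'E'
from h import *
c=dict(np.load('w4.npz'));im=c['im'];x0,y0=270,136;g=im[y0:168,x0:303].astype(int).sum(2)
m=(g<g.min()*.45+np.median(g)*.55).astype(np.uint8)
n,l,st,ce=cv2.connectedComponentsWithStats(m);i=1+np.argmax(st[1:,4]);print(st[i],ce[i]+[x0,y0])
a=st[i];e=[at_z(c,x0+a[0]+k*a[2],y0+a[1]+a[3]/2,60) for k in(0,1)];print('width',np.linalg.norm(e[1]-e[0]))
b=at_z(c,*(np.array([x0+a[0]+a[2]/2-.5,y0+a[1]+a[3]/2-.5])),60);print('bbox centre',b)
b2=at_z(c,*(ce[i]+[x0,y0]),60);print(b2,world(c,300,140,c['d'][140,300]))
for v in (140,): pass
d=(b+b2)[:2]/2-[413.75,-150.08]
print('d',d,'tool',d@[.935,.354],d@[.354,-.935])
big=cv2.resize(im[120:240,230:350],(600,600),interpolation=cv2.INTER_CUBIC);save('w4c.png',big)
E
```

```text
[  7   8  18  17 229] [285.71615721 152.26637555]
width 11.780468570844207
bbox centre [ 453.33664998 -133.88415448   60.        ]
[ 453.22438937 -134.07828773   60.        ] [ 463.73149358 -140.05141457   58.0475675 ]
d [39.53051967 16.0987789 ] tool 42.66000362460546 -1.058554302835274
```

View pics/w4c.png

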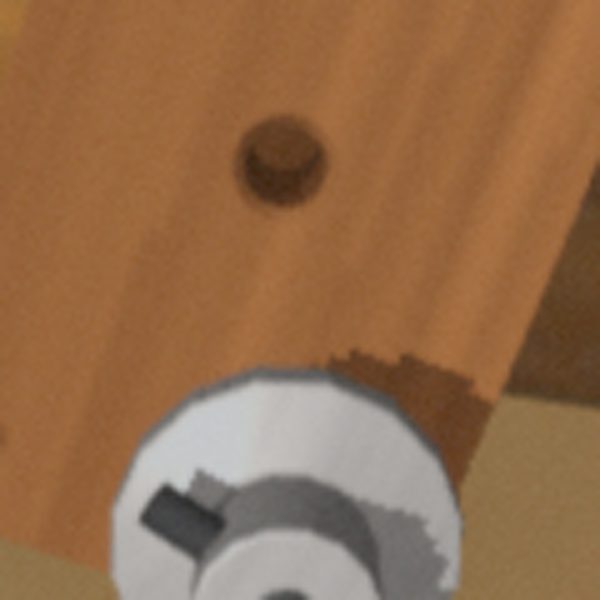

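carry_out:
  commands:
    - {"delta_pos": [15,-0.9,0],"roll": 0,"jaw": 8}
    - {"delta_pos": [32,-0.9,0],"roll": 0,"jaw": 8}
    - {"delta_pos": [42.7,-0.9,0],"roll": 0,"jaw": 8}
    - {"delta_pos": [42.7,-0.9,4],"roll": 0,"jaw": 8}
    - {"delta_pos": [42.7,-0.9,8],"roll": 0,"jaw": 8}
    - {"delta_pos": [42.7,-0.9,10],"roll": 0,"jaw": 8}
    - {"delta_pos": [42.7,-0.9,10],"roll": 0,"jaw": 8}
    - {"delta_pos": [42.7,-0.9,10],"roll": 0,"jaw": 8}

```text
time: 8.48
ee_pos: [452.3, -133.2, 154.4]
orientation: [0.984, 0.18, 0.0, 0.0]
wrist_force: [0.3, 0.2, -2.0]
finger_gap: 15.0
grip_force: 49.1
```

carry_out:
  commands:
    - {"delta_pos": [0,0,1],"roll": 0,"jaw": 8}
    - {"delta_pos": [0,0,2],"roll": 0,"jaw": 8}
    - {"delta_pos": [0,0,3],"roll": 0,"jaw": 8}
    - {"delta_pos": [0,0,4],"roll": 0,"jaw": 8}
    - {"delta_pos": [0,0,4],"roll": 0,"jaw": 8}

```text
time: 9.1
ee_pos: [452.3, -133.0, 150.2]
orientation: [0.984, 0.18, -0.0, -0.0]
wrist_force: [-0.1, 0.7, -2.0]
finger_gap: 14.4
grip_force: 49.1
```

carry_out:
  commands:
    - {"delta_pos": [0,0,1],"roll": 0,"jaw": 8}
    - {"delta_pos": [0,0,2],"roll": 0,"jaw": 8}
    - {"delta_pos": [0,0,2],"roll": 0,"jaw": 8}

```text
time: 9.48
ee_pos: [452.2, -133.0, 148.1]
orientation: [0.984, 0.18, -0.0, -0.0]
wrist_force: [-0.4, -1.0, -2.1]
finger_gap: 14.5
grip_force: 49.1
```

carry_out:
  commands:
    - {"delta_pos": [0,0,1],"roll": 0,"jaw": 8}
    - {"delta_pos": [0,0,2],"roll": 0,"jaw": 8}
    - {"delta_pos": [0,0,3],"roll": 0,"jaw": 8}
    - {"delta_pos": [0,0,4],"roll": 0,"jaw": 8}
    - {"delta_pos": [0,0,4],"roll": 0,"jaw": 8}

```text
time: 10.1
ee_pos: [452.3, -133.0, 144.2]
orientation: [0.984, 0.18, -0.0, -0.0]
wrist_force: [0.2, 0.3, -1.2]
finger_gap: 14.4
grip_force: 49.1
```

carry_out:
  commands:
    - {"delta_pos": [0,0,1],"roll": 0,"jaw": 8}
    - {"delta_pos": [0,0,2],"roll": 0,"jaw": 8}
    - {"delta_pos": [0,0,3],"roll": 0,"jaw": 8}
    - {"delta_pos": [0,0,4],"roll": 0,"jaw": 8}
    - {"delta_pos": [0,0,4],"roll": 0,"jaw": 8}

```text
time: 10.72
ee_pos: [452.6, -133.2, 140.6]
orientation: [0.984, 0.18, 0.0, 0.0]
wrist_force: [-1.7, 0.5, 4.4]
finger_gap: 14.4
grip_force: 49.7
```

The foot is resting and the rod is starting to slide. The earlier depth picture may show the bore's bottom, so I check it to predict where the rod will stop.

```bash
python3 - <<'E'
from h import *
for f,x0,y0 in(('w4.npz',286,152),('w1.npz',317,126)):
    c=dict(np.load(f));z=np.array([[world(c,u,v,c['d'][v,u])[2] for u in range(x0-9,x0+10)] for v in range(y0-9,y0+10)])
    print(f,np.sort(z.ravel())[:40].round(0)); 
    if f=='w4.npz':
        print(z.round(0).astype(int))
E
```

```text
w4.npz [26. 27. 27. 27. 27. 27. 27. 27. 27. 28. 28. 28. 28. 28. 28. 28. 28. 28.
 28. 28. 28. 28. 28. 28. 28. 28. 28. 28. 28. 28. 28. 28. 28. 28. 28. 28.
 28. 28. 28. 28.]
[[ 60  60  61  60  60  60  61  60  60  60  59 308  60  61  59  59  61  60
   60]
 [ 60  60  61  60  60  61  59  59  58  60  59  60  60  60  60  61  60  61
   60]
 [ 60  60  61  59  60  59  58  59  28  28  29  29  59  58  61  60  60  60
   60]
 [ 61  61  60  60  60  59  28  28  29  30  27  28  29  29  59  58  59  59
   60]
 [ 61  59  59  59  59  28  30  30  28  28  28  28  28  28  29  28  59  60
   60]
 [ 60  60  58  59  29  29  28  30  29  28  28  28  28  27  29  29  30  59
   60]
 [ 60  59  58  28  28  29  29  29  28  29  29  27  27  29  30  28  28  60
   59]
 [ 61  58  60  29  28  29 308  29  28  29  29  30  29  28  28  28  28  36
   58]
 [ 60  58  41  34  26  28  28  29  27  28  28  27  28  28  29  29  31  39
   58]
 [ 59  60  46  37  32  28  29  29  30  29  28  28  28  28  29  29  34  43
   57]
 [ 60  59  50  42  37  31  28  27  29  28  28  29  28  27  30  32  38  46
   57]
 [ 60  59  53  44  40  35  32  30  29  28  28  29  30  32  36  38  43  49
   59]
 [ 59  58  55  47  43  40  37  36  35  33  32  34  36  36  38  42  45  53
   58]
 [ 59  59  57 308  46  43  42  39  38  38  37  38  38  40  44  45  49  56
   58]
 [ 59  58  58  54  51  48  46  43  43  41  42  42  42  45  47  50  54  58
   59]
 [ 60  59  59  58  55  52  49  48  46  46  44  47  48  49  51  53  57  60
   59]
 [ 60  60  61  59  58  56  54  52  50  49  50  51  49  52  54  56  59  59
   59]
 [ 60  60  60  60  58  59  56  55  54  52  53  54  55  56  58  60  60  60
   59]
 [ 59  60  59  60  59  60  58  58  56  57  56  58  59  59  59  58  60  61
   60]]
w1.npz [26. 27. 27. 27. 27. 27. 27. 27. 27. 28. 28. 28. 28. 28. 28. 28. 28. 28.
 28. 28. 28. 28. 28. 28. 28. 29. 29. 29. 29. 29. 29. 29. 29. 29. 29. 29.
 29. 29. 29. 29.]
```

carry_out:
  commands:
    - {"delta_pos": [0,0,1.5],"roll": 0,"jaw": 8}
    - {"delta_pos": [0,0,3],"roll": 0,"jaw": 8}
    - {"delta_pos": [0,0,4.5],"roll": 0,"jaw": 8}
    - {"delta_pos": [0,0,6],"roll": 0,"jaw": 8}
    - {"delta_pos": [0,0,7.5],"roll": 0,"jaw": 8}
    - {"delta_pos": [0,0,9],"roll": 0,"jaw": 8}
    - {"delta_pos": [0,0,10.5],"roll": 0,"jaw": 8}
    - {"delta_pos": [0,0,12],"roll": 0,"jaw": 8}
    - {"delta_pos": [0,0,12],"roll": 0,"jaw": 8}

```text
time: 11.85
ee_pos: [452.4, -133.1, 128.1]
orientation: [0.984, 0.18, 0.0, 0.0]
wrist_force: [-0.0, -0.7, 2.7]
finger_gap: 14.3
grip_force: 49.5
```

The hole's bottom shows at z≈28.4, so it is about 31.5 mm deep and the rod should stop near TCP z≈119.5. I go down 6 mm now, then in small steps.

carry_out:
  commands:
    - {"delta_pos": [0,0,1.2],"roll": 0,"jaw": 8}
    - {"delta_pos": [0,0,2.4],"roll": 0,"jaw": 8}
    - {"delta_pos": [0,0,3.6],"roll": 0,"jaw": 8}
    - {"delta_pos": [0,0,4.8],"roll": 0,"jaw": 8}
    - {"delta_pos": [0,0,6],"roll": 0,"jaw": 8}
    - {"delta_pos": [0,0,6],"roll": 0,"jaw": 8}

```text
time: 12.6
ee_pos: [452.4, -133.1, 122.1]
orientation: [0.984, 0.18, 0.0, 0.0]
wrist_force: [-0.5, -1.7, 2.5]
finger_gap: 14.4
grip_force: 49.6
```

carry_out:
  commands:
    - {"delta_pos": [0,0,0.4],"roll": 0,"jaw": 8}
    - {"delta_pos": [0,0,0.8],"roll": 0,"jaw": 8}
    - {"delta_pos": [0,0,0.8],"roll": 0,"jaw": 8}

```text
time: 12.98
ee_pos: [452.4, -133.1, 121.5]
orientation: [0.984, 0.18, 0.0, 0.0]
wrist_force: [0.4, -2.9, 3.2]
finger_gap: 14.7
grip_force: 49.6
```

carry_out:
  commands:
    - {"delta_pos": [0,0,0.4],"roll": 0,"jaw": 8}
    - {"delta_pos": [0,0,0.8],"roll": 0,"jaw": 8}
    - {"delta_pos": [0,0,0.8],"roll": 0,"jaw": 8}

```text
time: 13.35
ee_pos: [452.4, -133.1, 120.7]
orientation: [0.984, 0.18, 0.0, 0.0]
wrist_force: [-0.5, -2.2, 4.0]
finger_gap: 14.7
grip_force: 49.7
```

carry_out:
  commands:
    - {"delta_pos": [0,0,0.3],"roll": 0,"jaw": 8}
    - {"delta_pos": [0,0,0.6],"roll": 0,"jaw": 8}
    - {"delta_pos": [0,0,0.6],"roll": 0,"jaw": 8}

```text
time: 13.72
ee_pos: [452.4, -133.1, 120.3]
orientation: [0.984, 0.18, 0.0, 0.0]
wrist_force: [-0.1, -2.2, 5.3]
finger_gap: 14.5
grip_force: 49.8
```

carry_out:
  commands:
    - {"delta_pos": [0,0,0.3],"roll": 0,"jaw": 8}
    - {"delta_pos": [0,0,0.6],"roll": 0,"jaw": 8}
    - {"delta_pos": [0,0,0.6],"roll": 0,"jaw": 8}

```text
time: 14.1
ee_pos: [452.5, -133.1, 120.2]
orientation: [0.984, 0.18, 0.0, 0.0]
wrist_force: [-2.2, -1.1, 8.6]
finger_gap: 14.6
grip_force: 50.1
```

carry_out:
  commands:
    - {"delta_pos": [0,0,0.3],"roll": 0,"jaw": 8}
    - {"delta_pos": [0,0,0.6],"roll": 0,"jaw": 8}
    - {"delta_pos": [0,0,0.6],"roll": 0,"jaw": 8}

```text
time: 14.48
ee_pos: [452.7, -133.1, 120.2]
orientation: [0.984, 0.18, 0.0, 0.0]
wrist_force: [-2.0, -1.7, 12.5]
finger_gap: 14.8
grip_force: 50.6
```

The rod has bottomed: z stays at 120.2 while the force climbs to 14 N, and 31 mm of travel matches the depth reading. I lift it out and carry it back beside the stand.

carry_out:
  commands:
    - {"delta_pos": [0,0,-2],"roll": 0,"jaw": 8}
    - {"delta_pos": [0,0,-7],"roll": 0,"jaw": 8}
    - {"delta_pos": [0,0,-15],"roll": 0,"jaw": 8}
    - {"delta_pos": [0,0,-25],"roll": 0,"jaw": 8}
    - {"delta_pos": [0,0,-35],"roll": 0,"jaw": 8}
    - {"delta_pos": [0,0,-45],"roll": 0,"jaw": 8}
    - {"delta_pos": [0,0,-55],"roll": 0,"jaw": 8}
    - {"delta_pos": [0,0,-60],"roll": 0,"jaw": 8}
    - {"delta_pos": [0,0,-60],"roll": 0,"jaw": 8}

```text
time: 15.6
ee_pos: [452.6, -133.1, 179.4]
orientation: [0.984, 0.18, 0.0, 0.0]
wrist_force: [0.6, -0.8, -0.9]
finger_gap: 14.5
grip_force: 49.2
```

carry_out:
  commands:
    - {"delta_pos": [10,-31,0],"roll": 0,"jaw": 8}
    - {"delta_pos": [26,-81,0],"roll": 0,"jaw": 8}
    - {"delta_pos": [42,-131,0],"roll": 0,"jaw": 8}
    - {"delta_pos": [58,-182,0],"roll": 0,"jaw": 8}
    - {"delta_pos": [74,-232,0],"roll": 0,"jaw": 8}
    - {"delta_pos": [90,-282,0],"roll": 0,"jaw": 8}
    - {"delta_pos": [104,-325,0],"roll": 0,"jaw": 8}
    - {"delta_pos": [111.7,-349.7,0],"roll": 0,"jaw": 8}
    - {"delta_pos": [111.7,-349.7,0],"roll": 0,"jaw": 8}
    - {"delta_pos": [111.7,-349.7,0],"roll": 0,"jaw": 8}

```text
time: 16.85
ee_pos: [432.3, 232.9, 178.3]
orientation: [0.984, 0.18, -0.001, 0.0]
wrist_force: [0.3, -0.3, -1.4]
finger_gap: 14.8
grip_force: 49.2
```

```bash
python3 - <<'E'
from h import *
s=r.sense();print(s['time'],s['ee_pos'],s['orientation'],s['wrist_force'],s['torque'])
c=r.calibration('wrist');im,d=r.camera('wrist');np.savez('w5.npz',im=im,d=d,**c)
save('w5.png',im)
E
```

```text
16.85 [432.30622767 232.92618381 178.33033256] [ 9.83582693e-01  1.80456377e-01 -6.56837466e-04  3.86924400e-04] [ 0.25429416 -0.34018462 -1.42597858] [ 0.04242647 -0.00083362  0.00498395]
```

View pics/w5.png

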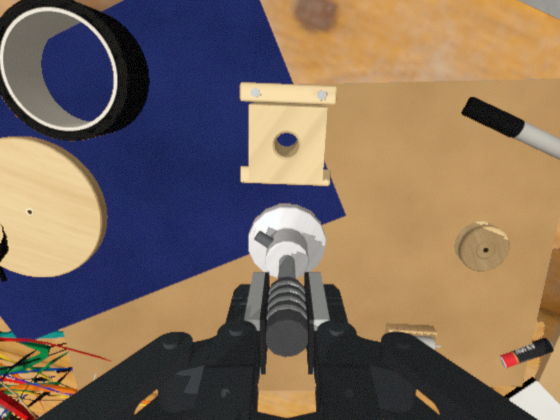

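The stand hole shows at (287,145) and the foot, now nearer the head, at (287,240). I compute the offset.

```bash
python3 - <<'E'
from h import *
c=dict(np.load('w5.npz'));d=c['d']
P=foot(c,105,165,(195,285,235,340));z=P[:,2];print(np.histogram(z,np.arange(105,166,4)))
k=z<132;zf=np.median(z[k]);k=abs(z-zf)<4
(f,rad)=cv2.minEnclosingCircle(P[k][:,:2].astype(np.float32));print('foot',zf,f,rad)
k=(z>zf+17)&(z<zf+25);print('bush',cv2.minEnclosingCircle(P[k][:,:2].astype(np.float32)))
Q=np.array([world(c,u,v,d[v,u]) for v in range(95,195) for u in range(240,335) if d[v,u]>0])
k=abs(Q[:,2]-60)<3;T=Q[k];print('stand top rect',cv2.minAreaRect(T[:,:2].astype(np.float32)),np.median(T[:,2]))
m=np.zeros_like(d,np.uint8)
for v in range(115,172):
    for u in range(262,315):
        m[v,u]=d[v,u]>0 and world(c,u,v,d[v,u])[2]<55
n,l,st,ce=cv2.connectedComponentsWithStats(m[115:172,262:315]);i=1+np.argmax(st[1:,4]);a=st[i];u,v=262+a[0]+a[2]/2-.5,115+a[1]+a[3]/2-.5
h=at_z(c,u,v,60);print(a,u,v,h,np.linalg.norm(at_z(c,u+a[2]/2,v,60)-at_z(c,u-a[2]/2,v,60)))
D=h[:2]-f;print(D,'tool',D@[.935,.354],D@[.354,-.935])
E
```

```text
(array([   0,    0,    0,   54,  162, 2175,  285,   91,  155,  245,  936,
        133,   51,   60,   67]), array([105, 109, 113, 117, 121, 125, 129, 133, 137, 141, 145, 149, 153,
       157, 161, 165]))
foot 127.27468788321261 (432.45050048828125, 232.39552307128906) 21.949174880981445
bush ((432.61785888671875, 232.1055908203125), 11.076838493347168)
stand top rect ((474.51177978515625, 248.151611328125), (52.106197357177734, 52.036643981933594), 18.6048583984375) 60.13720292461973
[ 13  18  24  24 453] 286.5 144.5 [475.04372818 248.42638218  60.        ] 16.432894608617627
[42.59322769 16.0308591 ] tool 45.49959201224035 0.08914933947402595
```

The hole is at (475.0, 248.4) and matches the stand's centre. I move over it and lower to about 1.5 mm above contact.

carry_out:
  commands:
    - {"delta_pos": [15,0,0],"roll": 0,"jaw": 8}
    - {"delta_pos": [32,0,0],"roll": 0,"jaw": 8}
    - {"delta_pos": [45.2,0,0],"roll": 0,"jaw": 8}
    - {"delta_pos": [45.2,0,8],"roll": 0,"jaw": 8}
    - {"delta_pos": [45.2,0,18],"roll": 0,"jaw": 8}
    - {"delta_pos": [45.2,0,24],"roll": 0,"jaw": 8}
    - {"delta_pos": [45.2,0,30],"roll": 0,"jaw": 8}
    - {"delta_pos": [45.2,0,32],"roll": 0,"jaw": 8}
    - {"delta_pos": [45.2,0,32],"roll": 0,"jaw": 8}

```text
time: 18.02
ee_pos: [474.9, 249.6, 146.9]
orientation: [0.984, 0.18, 0.0, -0.0]
wrist_force: [-0.1, -0.1, -1.8]
finger_gap: 14.4
grip_force: 49.3
```

carry_out:
  commands:
    - {"delta_pos": [0,0,4],"roll": 0,"jaw": 8}
    - {"delta_pos": [0,0,9],"roll": 0,"jaw": 8}
    - {"delta_pos": [0,0,14],"roll": 0,"jaw": 8}
    - {"delta_pos": [0,0,18],"roll": 0,"jaw": 8}
    - {"delta_pos": [0,0,21],"roll": 0,"jaw": 8}
    - {"delta_pos": [0,0,23],"roll": 0,"jaw": 8}
    - {"delta_pos": [0,0,24.5],"roll": 0,"jaw": 8}
    - {"delta_pos": [0,0,24.5],"roll": 0,"jaw": 8}
    - {"delta_pos": [0,0,24.5],"roll": 0,"jaw": 8}

```text
time: 19.15
ee_pos: [475.0, 249.7, 122.5]
orientation: [0.984, 0.18, 0.0, -0.0]
wrist_force: [0.7, -1.0, -2.1]
finger_gap: 14.4
grip_force: 49.3
```

carry_out:
  commands:
    - {"delta_pos": [0,0,0.5],"roll": 0,"jaw": 8}
    - {"delta_pos": [0,0,1],"roll": 0,"jaw": 8}
    - {"delta_pos": [0,0,1.5],"roll": 0,"jaw": 8}
    - {"delta_pos": [0,0,1.8],"roll": 0,"jaw": 8}
    - {"delta_pos": [0,0,1.8],"roll": 0,"jaw": 8}
    - {"delta_pos": [0,0,1.8],"roll": 0,"jaw": 8}

```text
time: 19.9
ee_pos: [474.9, 249.6, 120.6]
orientation: [0.984, 0.18, -0.0, 0.0]
wrist_force: [-0.3, 0.5, -1.5]
finger_gap: 14.4
grip_force: 49.3
```

carry_out:
  commands:
    - {"delta_pos": [0,0,0.2],"roll": 0,"jaw": 8}
    - {"delta_pos": [0,0,0.3],"roll": 0,"jaw": 8}
    - {"delta_pos": [0,0,0.3],"roll": 0,"jaw": 8}

```text
time: 20.27
ee_pos: [474.9, 249.6, 120.3]
orientation: [0.984, 0.18, 0.0, -0.0]
wrist_force: [-0.4, -0.6, -1.2]
finger_gap: 14.7
grip_force: 49.3
```

Almost touching; I step 0.2 mm more and then open gently.

carry_out:
  commands:
    - {"delta_pos": [0,0,0.2],"roll": 0,"jaw": 8}
    - {"delta_pos": [0,0,0.2],"roll": 0,"jaw": 8}

```text
time: 20.52
ee_pos: [475.0, 249.6, 120.3]
orientation: [0.984, 0.18, 0.0, -0.0]
wrist_force: [-0.7, 0.4, -0.2]
finger_gap: 14.7
grip_force: 49.3
```

carry_out:
  commands:
    - {"delta_pos": [0,0,0],"roll": 0,"jaw": 17}
    - {"delta_pos": [0,0,0],"roll": 0,"jaw": 25}
    - {"delta_pos": [0,0,0],"roll": 0,"jaw": 40}
    - {"delta_pos": [0,0,0],"roll": 0,"jaw": 50}
    - {"delta_pos": [0,0,0],"roll": 0,"jaw": 50}

```text
time: 21.15
ee_pos: [474.9, 249.6, 120.1]
orientation: [0.984, 0.18, 0.0, 0.0]
wrist_force: [0.5, 0.2, -0.1]
finger_gap: 50.0
grip_force: 0.0
```

carry_out:
  commands:
    - {"delta_pos": [0,0,-10],"roll": 0,"jaw": 50}
    - {"delta_pos": [0,0,-40],"roll": 0,"jaw": 50}
    - {"delta_pos": [0,0,-90],"roll": 0,"jaw": 50}
    - {"delta_pos": [-40,30,-140],"roll": 0,"jaw": 50}
    - {"delta_pos": [-90,68,-180],"roll": 0,"jaw": 50}
    - {"delta_pos": [-90,68,-190],"roll": 0,"jaw": 50}
    - {"delta_pos": [-90,68,-190],"roll": 0,"jaw": 50}
    - {"delta_pos": [-90,68,-190],"roll": 0,"jaw": 50}
    - {"delta_pos": [-90,68,-190],"roll": 0,"jaw": 50}

```text
time: 22.28
ee_pos: [414.5, 154.5, 308.6]
orientation: [0.984, 0.181, -0.001, -0.0]
wrist_force: [1.0, -0.4, -0.1]
finger_gap: 49.9
grip_force: 0.0
```

```bash
python3 - <<'E'
from h import *
s=r.sense();print(s['time'],s['ee_pos'],s['wrist_force'])
c=r.calibration('wrist');im,d=r.camera('wrist');np.savez('w6.npz',im=im,d=d,**c);save('w6.png',im)
P=[world(c,u,v,d[v,u]) for v in range(35,130) for u in range(165,275) if d[v,u]>0]
P=np.array(P);z=P[:,2]
zt=np.percentile(z,99.8);k=z>zt-8;print('head top',np.median(z[z>zt-5]),k.sum(),cv2.minEnclosingCircle(P[k][:,:2].astype(np.float32)))
k=(z>66)&(z<70);print('foot',cv2.minEnclosingCircle(P[k][:,:2].astype(np.float32)))
E
```

```text
22.275 [414.49770329 154.5443536  308.64061391] [ 1.0394891  -0.38946935 -0.12110591]
head top 152.13413338357532 407 ((474.7406921386719, 248.31979370117188), 8.136109352111816)
foot ((474.80615234375, 248.38365173339844), 21.8327579498291)
```

View pics/w6.png

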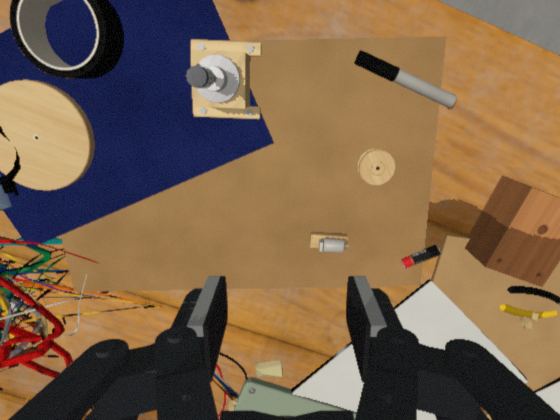

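The gauge stands upright in the stand, with the head at (200,76) and the foot at (216,80), both centred on the hole. The head top is at z≈152, so the rod is about 31.5 mm out, which matches the hole's depth. The other things lie where they were, so I hand in the job.

```bash
python3 -c "
from cell import r
print(r.finish_job())"
```

```text
the job is handed in; nothing more can be done
None
```

The job is handed in at about 22 s: the rod bottomed at about 31.5 mm with about 14 N on the block, and the gauge hangs upright in the stand still set to about that depth, with the other things left where they lay.

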